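# Close the praline case past its spring catch

## Robot

A 6-joint arm with a two-finger parallel gripper is mounted at the origin on the work surface. World frame = base frame: x ahead of the robot, y to its left, z up, the work surface at z = 0. Lengths are in m, angles in rad, forces in N, time in s.
With the tool pointing down it reaches from about 0.25 to 0.8 m from the base axis. Payload 8.5 kg.
Tool frame: the origin (TCP) lies midway between the tips of the shut fingers; the grasp point (between the pads) lies 19 mm behind it; z points along the fingers, y is the direction in which the jaws open and shut (so a half turn about z gives the same grasp; the last joint's range is limited). The gripper opens to 85 mm and grips with 20 to 120 N. Pads are 22 mm wide; open, the fingers measure 114 mm over their backs; the gripper's body (76 mm by 85 mm) begins 54 mm behind the grasp point. The pads swing forward as they close: fully open they stand 13 mm farther back than shut.
Start: joints at [0, 0.238, -0.013, 1.319, 0, 1.571], TCP at [0.525, -0, 0.231] pointing down, gripper open.
Joint ranges: [-2.66, 2.66], [-1.03, 1.9], [-1.14, 1.46], [-1.82, 2.27], [-1.45, 1.34], [-3.14, 3.14]. Speed limits (rad/s): [2.22, 2.22, 2.79, 3.14, 3.14, 3.14].

## Interface

Orientations are given as a unit quaternion [x, y, z, w].
In Python, from plant import ctrl gives the robot as it stands. The module is installed in compiled form; this text tells all that it offers.
- The arm moves only by the tool jog_arm, never from a script. Its arguments are lists of equal length, an entry for each row: "delta_pos": the shift along the tool's x, y, z in mm, a list of three; "delta_rot": the turn, a rotation vector about the tool's x, y, z in degrees, a list of three; "claw": the opening, from -1 (shut) to 1 (fully open). A call has 1 to 10 rows; each row shifts and turns the commanded pose from where the row before left it, along the tool's axes as they then stand; what a row does not reach is not made up. A row lasts 1/8 s, in which the tool goes at most 62.5 mm and 10.7 degrees, less where a joint would pass 70% of its speed; a pose out of reach is approached as far as the arm can. A call with a gripper value outside its range is refused whole. The fingers move at their own pace and stop on an object; "force" is the grip in N (left out, the last holds). Time passes only in rows, so rows that do not move let the fingers close. It gives the time, the measured TCP pose, the force and the opening at its end, in the units of the state.
- ctrl.get_state(): the state, without advancing time (a new reading comes with each control period).
- ctrl.capture(name): name is "scene" or "side" or "wrist"; returns a dict with "image" (420x560x3 uint8, red, green, blue), "depth" (420x560 float32, m along the optical axis (not along the pixel's ray), 0 where there is no reading), "fx", "fy", "cx", "cy" (pixels), "D" ([k1, k2, p1, p2, k3] as OpenCV has them; the pictures are not rectified), "R" (3x3) and "t" (3): a world point X has camera coordinates R X + t. Camera axes: x right, y down, z forward; pixel columns grow to the right and rows downward; lengths in m; the calibration is good to about 2 mm. A picture is of the moment at which its call begins.
- ctrl.hand_in(): hands the job in, once; it reports no verdict.
The state is a dict: "time_s": time; "qpos": joint angles; "joint_vel": joint speeds; "effort": joint torques, N m; "tool_pos": TCP position; "tool_rot": TCP orientation; "ft_force": force on the tool from outside, world axes, zero at the start; "ft_torque": the same for the moment, N m; "grip_width": finger opening in m.
Only numpy, scipy, OpenCV 4.12 (cv2) and the standard library are available. Lean on these libraries where they do the work, as an engineer would, in place of code of your own. Each camera call takes 0.05 s, during which the arm holds its last target.

## Task

Close the praline case: with the fingertips only, hold the thumb plate of its spring catch down while you push the glass cover by its pull bar over the catch, then push the cover on across the pralines until it is shut and the catch has sprung up again behind it. Push gently, do not grip or lift anything, and leave the other things on the counter where they are.

Things in the scene. Friction and masses are not known exactly. Their poses are not given: they have to be found in the camera images.
- case: Wooden praline case, fixed, 386 x 220 x 90 mm (its y, x, z): +y half a well of pralines, -y half a parking deck; rails along front and back carry the glass cover. Its front (-x, with the catch) faces the robot; +y is along the rails, the way the cover closes. Origin: on the counter, half-way front to back, level with the catch nose (y = 0). Front rail: outer face x = -110 mm, top 90 mm high.
- cover (a joint): Slide of the glass cover along the case's +y, m: 0 = parking end, 0.197 = end stop (shut). Starts between 0 and 0.010. While the catch is up, its nose (10 mm wide) stops the cover at 0.012; above 0.187 the cover (165 mm long) has cleared the nose and the catch can spring up behind it. It slides with 2 to 6 N and cannot come off its rails.
- pull (a point): Aluminium pull bar on the cover's leading (+y) edge, moves with the cover: 12 mm wide (case y), from 93 to 115 mm above the counter. It runs across the case and overhangs the front rail by 46 mm, 7 mm above the thumb plate. Origin: 24 mm in front of the rail (same case x as the plate's middle), mid-width, 100 mm above the counter. Push its -y face (6 mm from origin).
- thumb_plate (a point): Steel thumb plate of the spring catch, 70 x 28 x 4 mm (case y, x, z), outside the front rail; only the pull bar is above it. Origin: centre of its top face, 86 mm above the counter when up, at case x = -134, y = -30 mm. It goes straight down with the catch wherever along its length it is pressed; a fingertip can slide along it.
- catch (a joint): How far the catch is pressed, m: 0 = up, 0.014 = bottom. Spring 3.6 N when up, 7.6 N at the bottom. The nose lets the cover pass when pressed by more than 0.007; once the cover lies over it, the cover keeps it at 0.007 until it has passed.
- tongs: steel serving tongs, 200 mm long, lying on the counter in front of the case's right end. Leave alone.
- tin: plain steel tin, 72 mm in diameter, 85 mm high, on the counter to the left of the case. Leave alone.
- card: blank white price card, 72 mm high, on a wooden foot, on the counter beside the case's right end. Leave alone.

How it is judged:
On the way, in this order (a step that is already met when the one before it is completed fails the run):
1. fingers hold the catch down, cover still on the parking side (value of joint catch above 0.0075 m and contact force between the fingers and catch above 1 N and value of joint cover below 0.013 m), for 0.1 s.
2. the cover has slid over the held-down catch (value of joint cover above 0.03 m), for 0.1 s.
At the end, for the whole second after the job is handed in: The cover is shut, past the catch (joint above 0.186 of 0.197 m), and the catch has sprung up behind it (within 2 mm of fully up) (value of joint cover above 0.186 m and value of joint catch below 0.002 m); the robot touches nothing.
It fails at once if the cover's pull bar is gripped or forced (more than 35 N from the fingers) (contact force between the fingers and cover above 35 N).
It fails at once if the thumb plate is gripped or forced (more than 35 N from the fingers) (contact force between the fingers and catch above 35 N).
It fails at once if the tongs, tin or card is moved by more than 20 mm or lifted (distance of any of tongs, tin, card from where it was at the start of the episode above 0.02 m).
It also fails if it takes over 38 s, if anything falls off the work surface, if the arm or the gripper's body presses on something with over 40 N, if the wrist force passes 120 N, or if a joint passes its speed limit or range.

## Working session

There is one attempt and no reset: what is moved stays moved. The work goes in short steps, Python scripts to look and compute and a tool call to move; the robot and the scene stay as the last step left them, time stands still between calls to the robot, and variables do not carry over. Pictures are saved under pics/ and viewed, and the job is handed in when it is done.

Besides the shell and the picture viewer there is one more tool, called after "Emit:" by a JSON object that holds its "op" and its "data", one argument or row to a line. jog_arm: Moves the arm, as the interface text tells. Its arguments: {"type":"object","properties":{"delta_pos":{"type":"array"},"delta_rot":{"type":"array"},"claw":{"type":"array"},"force":{"type":"number"}},"required":["delta_pos","delta_rot","claw"]}

```bash
mkdir -p pics
python3 - <<'E'
from plant import ctrl
import cv2,numpy as np
s=ctrl.get_state();print(s['time_s'],s['tool_pos'],s['tool_rot'],s['grip_width'])
for n in("scene","side","wrist"):
    c=ctrl.capture(n);cv2.imwrite(f"pics/a_{n}.png",c["image"][...,::-1])
    np.savez(f"a_{n}.npz",**c)
    print(n,c['fx'],c['cx'],c['cy'],c['D'],(-np.array(c['R']).T@c['t']).round(3))
E
```

```text
0.0 [5.24573974e-01 5.72070338e-06 2.30681904e-01] [ 7.07111272e-01  7.07101923e-01 -5.05540382e-04 -5.14324700e-04] 0.0855099266093081
scene 390.6335416633753 279.64528933137086 205.113635067492 [-0.02218842  0.          0.          0.          0.        ] [ 1.145 -0.015  0.654]
side 490.75138508811574 278.49040966809946 212.0982786674006 [-0.15524938  0.          0.          0.          0.        ] [ 0.332 -0.793  0.752]
wrist 370.1120923681622 281.67912144944387 213.546177812695 [-0.03537969  0.          0.          0.          0.        ] [0.525 0.075 0.374]
```

View pics/a_scene.png

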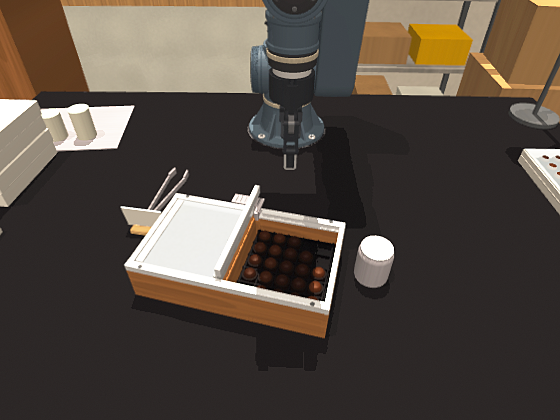

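View pics/a_side.png

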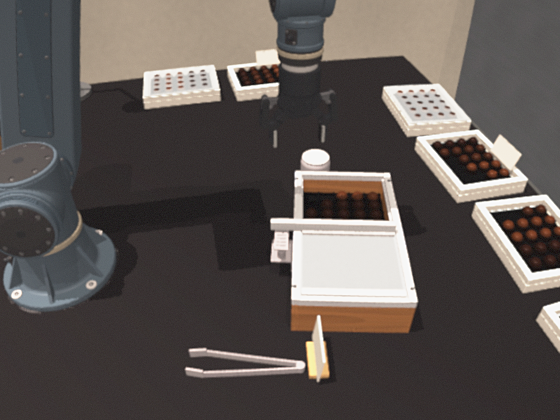

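View pics/a_wrist.png

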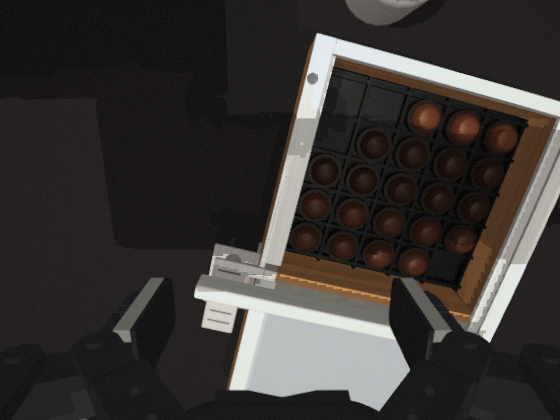

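Run:
```python
import cv2
w=cv2.imread("pics/a_wrist.png");cv2.imwrite("pics/w1.png",cv2.resize(w[220:400,180:320],None,fx=4,fy=4,interpolation=2)[:600])
s=cv2.imread("pics/a_side.png");cv2.imwrite("pics/s1.png",cv2.resize(s[160:310,250:430],None,fx=4,fy=4,interpolation=2))
```

```text
(no output)
```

View pics/w1.png

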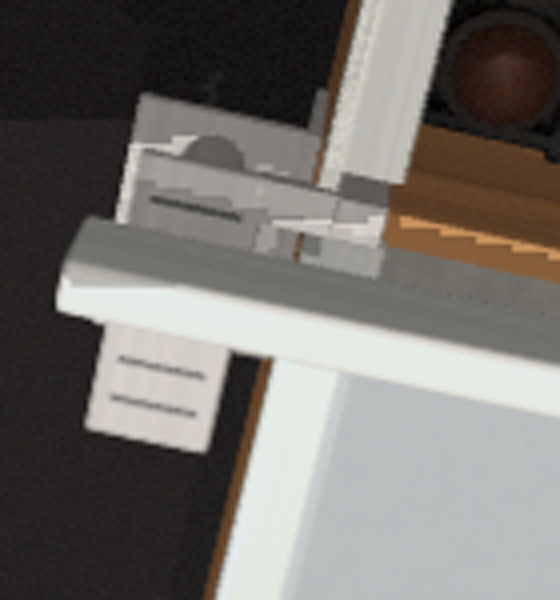

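View pics/s1.png

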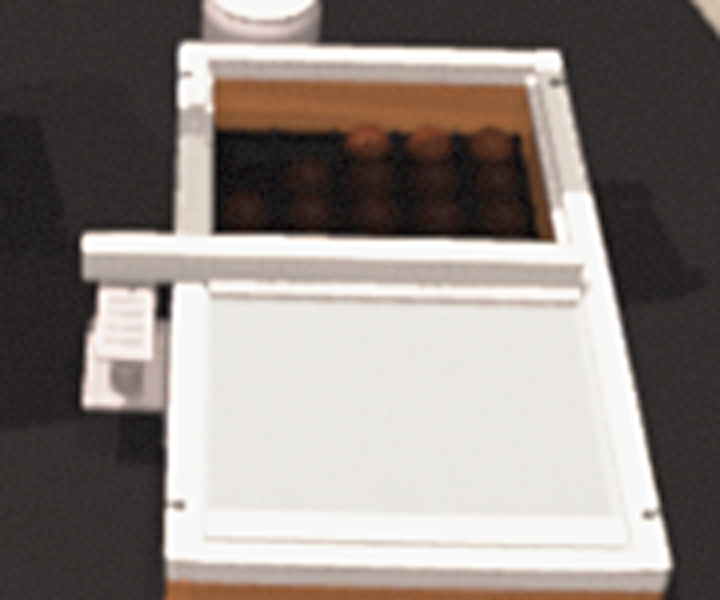

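```bash
cat > h.py <<'E'
import numpy as np,cv2
def ray(c,uv,z):
    K=np.array([[c['fx'],0,c['cx']],[0,c['fy'],c['cy']],[0,0,1.]])
    p=cv2.undistortPoints(np.array(uv,float).reshape(-1,1,2),K,np.array(c['D']))[:,0]
    R=np.array(c['R']);t=np.array(c['t']);C=-R.T@t
    d=np.c_[p,np.ones(len(p))]@R
    return C+d*((z-C[2])/d[:,2])[:,None]
E
python3 - <<'E'
import numpy as np;from h import ray
w=np.load("a_wrist.npz");s=np.load("a_side.npz")
W=lambda l,z:ray(w,[(180+u/4,220+v/4) for u,v in l],z)
S=lambda l,z:ray(s,[(250+u/4,160+v/4) for u,v in l],z)
pr=lambda n,a:print(n,(a*1000).round(1).tolist())
pl=W([(85,430),(208,453),(145,150)],.086);pr('plate',pl);print(np.linalg.norm(pl[1]-pl[0]),np.linalg.norm(pl[2]-pl[0]))
r=W([(217,590),(270,365),(355,10),(545,-735)],.09);pr('rail',r)
d=r[3]-r[0];print('ang',np.degrees(np.arctan2(-d[0],d[1])) , 'from -y ends')
pr('bar -y top edge W',W([(60,312),(560,415)],.115))
pr('bar +y top edge W',W([(65,285),(560,350)],.115))
pr('bar S top/-y edge',S([(85,253),(580,265)],.115));pr('bar S bottom -y',S([(85,280)],.093))
pr('plate S -y',S([(98,357),(155,360)],.086))
pr('rail S corners top (+y front, -y front, -y back)',S([(178,43),(165,570),(668,575),(560,50)],.09))
E
```

```text
plate [[451.3, -120.8, 86.0], [478.9, -126.7, 86.0], [468.6, -52.0, 86.0]]
0.028231386118342396 0.0709315635497754
rail [[480.1, -161.1, 90.0], [494.1, -101.4, 90.0], [513.6, -19.5, 90.0], [548.5, 119.0, 90.0]]
ang -13.719455003304397 from -y ends
bar -y top edge W [[455.5, -74.1, 115.0], [555.1, -97.4, 115.0]]
bar +y top edge W [[457.0, -68.2, 115.0], [554.6, -82.5, 115.0]]
bar S top/-y edge [[455.4, -79.6, 115.0], [691.8, -137.4, 115.0]]
bar S bottom -y [[455.9, -75.0, 93.0]]
plate S -y [[453.1, -123.3, 86.0], [479.8, -130.9, 86.0]]
rail S corners top (+y front, -y front, -y back) [[547.4, 119.8, 90.0], [455.9, -262.4, 90.0], [669.3, -311.2, 90.0], [765.2, 68.9, 90.0]]
```

Emit:
{"op": "jog_arm", "data": {
  "delta_pos": [
    [-20,-10,15],
    [-25,-14,25],
    [-25,-14,25],
    [-20,-10,20],
    [-9,-5,15],
    [0,0,0],
    [0,0,0],
    [0,0,0],
    [0,0,0],
    [0,0,0]
  ],
  "delta_rot": [
    [0,0,0],
    [0,0,0],
    [0,0,0],
    [0,0,0],
    [0,0,0],
    [0,0,7],
    [0,0,6.6],
    [0,0,0],
    [0,0,0],
    [0,0,0]
  ],
  "claw": [-1,-1,-1,-1,-1,-1,-1,-1,-1,-1],
  "force": 20
}}

```text
time_s: 1.4
tool_pos: [0.4719, -0.0989, 0.1313]
tool_rot: [0.785, 0.619, -0.0, -0.0]
ft_force: [-0.4, 0.2, 1.0]
grip_width: -0.0001
```

Run:
```python
from plant import ctrl
import cv2,numpy as np
s=ctrl.get_state();print(s['time_s'],s['tool_pos'],s['tool_rot'],s['grip_width'],s['ft_force'])
for n in("side","wrist"):
    c=ctrl.capture(n);np.savez(f"b_{n}.npz",**c);I=c["image"][...,::-1]
    if n=="side": I=cv2.resize(I[140:290,230:410],None,fx=4,fy=4,interpolation=2)
    cv2.imwrite(f"pics/b_{n}.png",I)
```

```text
1.4 [ 0.47194444 -0.09894573  0.13129296] [ 7.85370592e-01  6.19025872e-01 -5.28203984e-05 -1.64338680e-05] -0.00012557331604938293 [-0.38963185  0.19584021  0.99082549]
```

View pics/b_side.png

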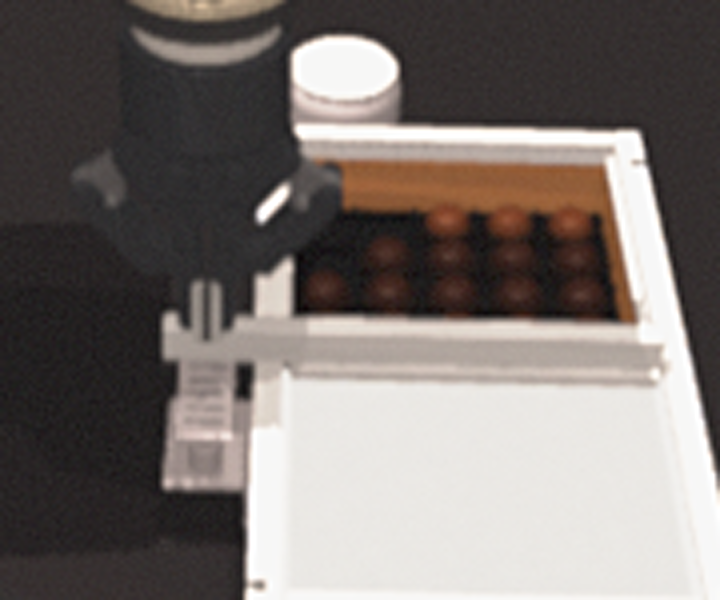

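View pics/b_wrist.png

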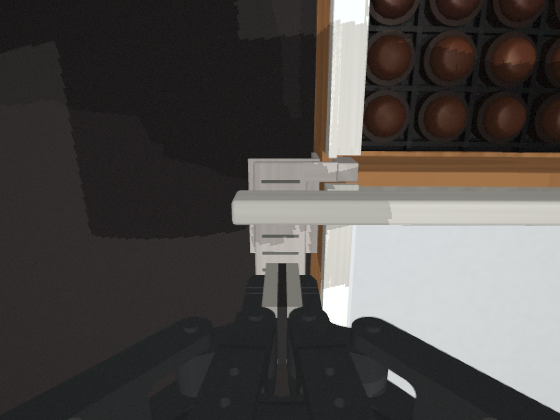

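The wrist view shows the case axis-aligned. The shut fingers (282, 265–310) are centred on the plate (248–318 base, plate 257–307), behind the bar (rows 192–222). I'll check the bar distance numerically.

Run:
```python
import numpy as np;from h import ray
w=np.load("b_wrist.npz")
T=np.array([.4719,-.0989]);a=np.radians(13.6);ey=np.array([np.sin(a),np.cos(a)]);ex=np.array([np.cos(a),-np.sin(a)])
def rel(n,uv,z):
    p=ray(w,uv,z)[:,:2]-T; print(n,'dx,dy from TCP mm',(np.c_[p@ex,p@ey]*1000).round(1).tolist())
rel('bar -y top',[(236,223),(300,223),(540,224)],.115)
rel('bar +y top',[(236,200),(300,205)],.115)
rel('plate sides',[(257,250),(307,250),(306,272)],.086)
rel('rail edge',[(328,100),(328,290)],.09)
rel('tip',[(264,265),(300,265)],.1313)
```

```text
bar -y top dx,dy from TCP mm [[-21.2, 21.3], [8.0, 21.3], [119.4, 20.9]]
bar +y top dx,dy from TCP mm [[-20.8, 32.1], [7.8, 29.8]]
plate sides dx,dy from TCP mm [[-14.0, -4.0], [13.6, -4.0], [13.3, -17.3]]
rail edge dx,dy from TCP mm [[21.8, 75.1], [25.5, -26.4]]
tip dx,dy from TCP mm [[-7.8, 7.9], [7.4, 8.0]]
```

Emit:
{"op": "jog_arm", "data": {
  "delta_pos": [
    [0,0,20],
    [0,0,20],
    [0,0,3],
    [0,0,4],
    [0,0,4],
    [0,0,4],
    [0,0,0],
    [0,0,0]
  ],
  "delta_rot": [
    [0,0,0],
    [0,0,0],
    [0,0,0],
    [0,0,0],
    [0,0,0],
    [0,0,0],
    [0,0,0],
    [0,0,0]
  ],
  "claw": [-1,-1,-1,-1,-1,-1,-1,-1]
}}

```text
time_s: 2.5
tool_pos: [0.4721, -0.099, 0.0766]
tool_rot: [0.786, 0.618, 0.0, 0.0]
ft_force: [-1.9, -0.1, 5.4]
grip_width: 0.0
```

Emit:
{"op": "jog_arm", "data": {
  "delta_pos": [
    [0,0,2],
    [0,0,0],
    [0,0,0]
  ],
  "delta_rot": [
    [0,0,0],
    [0,0,0],
    [0,0,0]
  ],
  "claw": [-1,-1,-1]
}}

```text
time_s: 2.88
tool_pos: [0.4721, -0.099, 0.0747]
tool_rot: [0.786, 0.618, 0.0, 0.0]
ft_force: [-1.9, 0.0, 5.7]
grip_width: -0.0004
```

Run:
```python
from plant import ctrl
import cv2,numpy as np
c=ctrl.capture("wrist");cv2.imwrite("pics/c_wrist.png",c["image"][...,::-1])
c=ctrl.capture("side");cv2.imwrite("pics/c_side.png",cv2.resize(c["image"][140:290,230:410,::-1],None,fx=4,fy=4,interpolation=2))
print(ctrl.get_state()['ft_force'])
```

```text
[-2.61809382  0.87689578  5.81024713]
```

View pics/c_side.png

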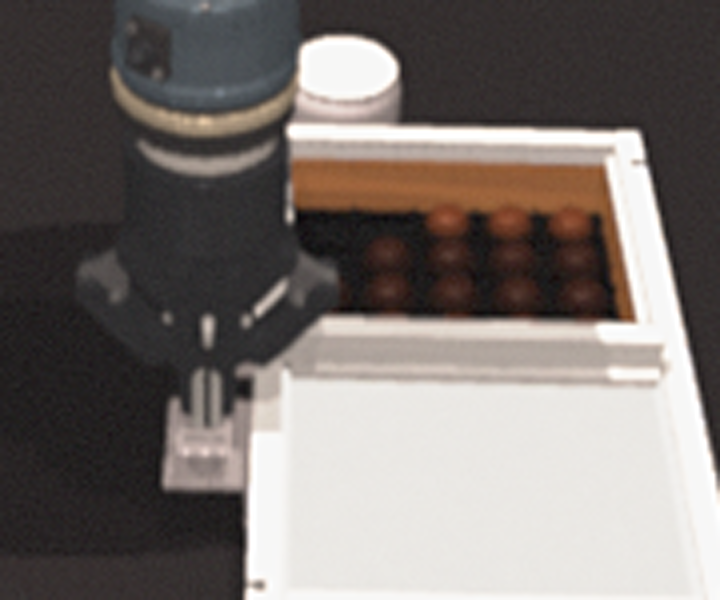

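View pics/c_wrist.png

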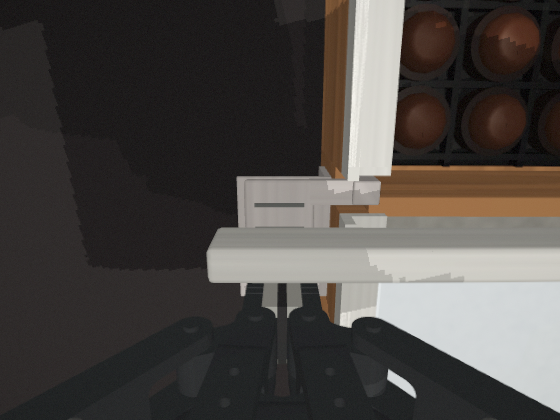

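Side view: the plate has dropped under the fingertips (205, 430). Wrist view: the bar (rows 228–282) is clear ahead of the fingers. Next I push along +y.

Emit:
{"op": "jog_arm", "data": {
  "delta_pos": [
    [4,0,0],
    [4,0,0],
    [3,0,0],
    [3,0,0],
    [3,0,0],
    [3,0,0],
    [3,0,0],
    [3,0,0]
  ],
  "delta_rot": [
    [0,0,0],
    [0,0,0],
    [0,0,0],
    [0,0,0],
    [0,0,0],
    [0,0,0],
    [0,0,0],
    [0,0,0]
  ],
  "claw": [-1,-1,-1,-1,-1,-1,-1,-1]
}}

```text
time_s: 3.98
tool_pos: [0.4788, -0.0748, 0.0749]
tool_rot: [0.786, 0.618, -0.0, 0.001]
ft_force: [-1.7, -5.6, 5.4]
grip_width: -0.0001
```

Emit:
{"op": "jog_arm", "data": {
  "delta_pos": [
    [3,0,0],
    [3,0,0],
    [3,0,0],
    [3,0,0],
    [3,0,0],
    [0,0,0]
  ],
  "delta_rot": [
    [0,0,0],
    [0,0,0],
    [0,0,0],
    [0,0,0],
    [0,0,0],
    [0,0,0]
  ],
  "claw": [-1,-1,-1,-1,-1,-1]
}}

```text
time_s: 4.72
tool_pos: [0.4824, -0.0599, 0.0749]
tool_rot: [0.786, 0.618, 0.0, 0.001]
ft_force: [-1.2, -3.6, 6.2]
grip_width: 0.0002
```

Run:
```python
from plant import ctrl
import cv2,numpy as np
c=ctrl.capture("wrist");np.savez("d_wrist.npz",**c);cv2.imwrite("pics/d_wrist.png",c["image"][...,::-1])
```

```text
(no output)
```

View pics/d_wrist.png

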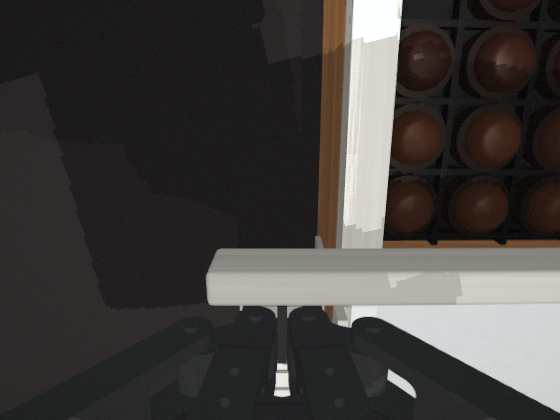

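Emit:
{"op": "jog_arm", "data": {
  "delta_pos": [
    [3,0,0],
    [-2,0,-3],
    [0,0,-10],
    [0,0,-10],
    [3,0,0],
    [5,0,0],
    [8,0,0],
    [8,0,0],
    [8,0,0],
    [8,0,0]
  ],
  "delta_rot": [
    [0,0,0],
    [0,0,0],
    [0,0,0],
    [0,0,0],
    [0,0,0],
    [0,0,0],
    [0,0,0],
    [0,0,0],
    [0,0,0],
    [0,0,0]
  ],
  "claw": [-1,-1,-1,-1,-1,-1,-1,-1,-1,-1]
}}

```text
time_s: 6.02
tool_pos: [0.4916, -0.0188, 0.0972]
tool_rot: [0.786, 0.618, -0.0, 0.0]
ft_force: [1.3, -4.1, 1.5]
grip_width: -0.0002
```

Emit:
{"op": "jog_arm", "data": {
  "delta_pos": [
    [8,0,0],
    [8,0,0],
    [8,0,0],
    [8,0,0],
    [8,0,0],
    [8,0,0],
    [8,0,0],
    [8,0,0],
    [8,0,0],
    [8,0,0]
  ],
  "delta_rot": [
    [0,0,0],
    [0,0,0],
    [0,0,0],
    [0,0,0],
    [0,0,0],
    [0,0,0],
    [0,0,0],
    [0,0,0],
    [0,0,0],
    [0,0,0]
  ],
  "claw": [-1,-1,-1,-1,-1,-1,-1,-1,-1,-1]
}}

```text
time_s: 7.28
tool_pos: [0.5102, 0.059, 0.0972]
tool_rot: [0.786, 0.618, -0.0, 0.0]
ft_force: [2.5, -5.5, 1.6]
grip_width: 0.0002
```

Run:
```python
from plant import ctrl
import cv2,numpy as np
c=ctrl.capture("side");np.savez("e_side.npz",**c);cv2.imwrite("pics/e_side.png",cv2.resize(c["image"][120:310,230:430,::-1],None,fx=3,fy=3,interpolation=2))
```

```text
(no output)
```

View pics/e_side.png

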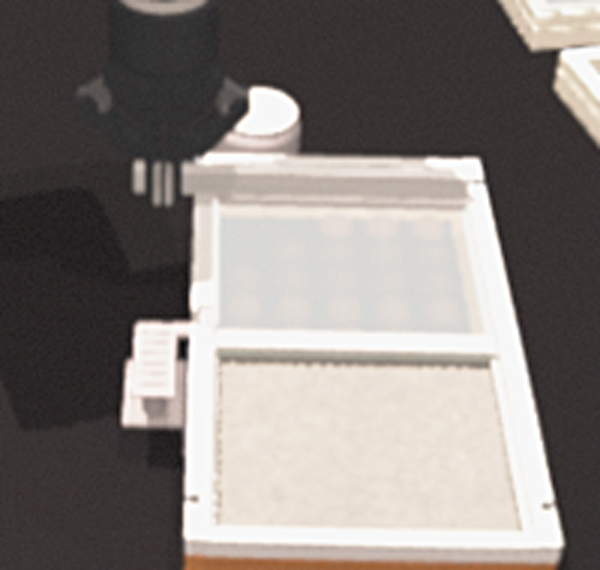

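The side view shows the bar near the far end (row 180) with the fingers behind it, and the thumb plate (155, 350) still held by the cover. About 30–37 mm remains, and the fingertips (97 mm) are above the tin (85 mm).

Emit:
{"op": "jog_arm", "data": {
  "delta_pos": [
    [6,0,0],
    [6,0,0],
    [6,0,0],
    [4,0,0],
    [3,0,0],
    [2,0,0],
    [0,0,0]
  ],
  "delta_rot": [
    [0,0,0],
    [0,0,0],
    [0,0,0],
    [0,0,0],
    [0,0,0],
    [0,0,0],
    [0,0,0]
  ],
  "claw": [-1,-1,-1,-1,-1,-1,-1]
}}

```text
time_s: 8.2
tool_pos: [0.5161, 0.085, 0.0971]
tool_rot: [0.786, 0.619, -0.0, -0.0]
ft_force: [-0.4, -2.4, -1.3]
grip_width: 0.0
```

Emit:
{"op": "jog_arm", "data": {
  "delta_pos": [
    [2,0,0],
    [2,0,0],
    [1,0,0],
    [0,0,0]
  ],
  "delta_rot": [
    [0,0,0],
    [0,0,0],
    [0,0,0],
    [0,0,0]
  ],
  "claw": [-1,-1,-1,-1]
}}

```text
time_s: 8.7
tool_pos: [0.5177, 0.09, 0.0974]
tool_rot: [0.786, 0.618, 0.0, -0.0]
ft_force: [0.1, -0.5, -0.3]
grip_width: 0.0
```

Run:
```python
from plant import ctrl
import cv2,numpy as np
c=ctrl.capture("side");np.savez("f_side.npz",**c);cv2.imwrite("pics/f_side.png",cv2.resize(c["image"][120:310,230:430,::-1],None,fx=3,fy=3,interpolation=2))
```

```text
(no output)
```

View pics/f_side.png

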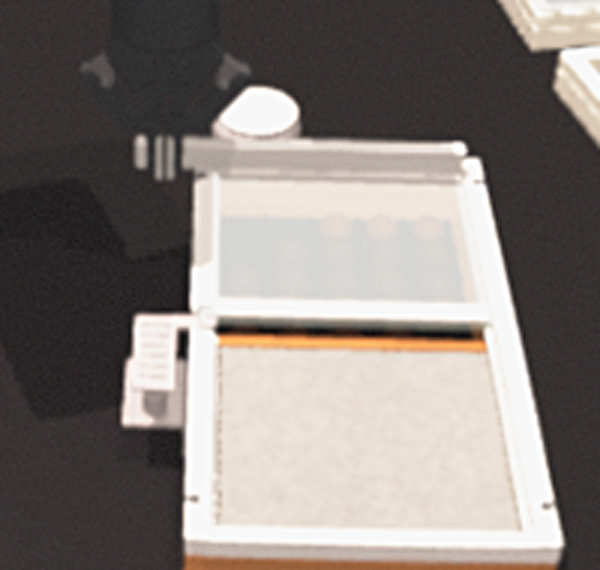

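The plate has moved up in the image (top row 313, was 320), so the catch seems to have sprung. I'll nudge to find the end stop.

Emit:
{"op": "jog_arm", "data": {
  "delta_pos": [
    [1,0,0],
    [1,0,0],
    [0,0,0]
  ],
  "delta_rot": [
    [0,0,0],
    [0,0,0],
    [0,0,0]
  ],
  "claw": [-1,-1,-1]
}}

```text
time_s: 9.12
tool_pos: [0.5184, 0.0918, 0.0975]
tool_rot: [0.786, 0.618, 0.0, 0.0]
ft_force: [0.0, -0.9, 0.4]
grip_width: 0.0001
```

Emit:
{"op": "jog_arm", "data": {
  "delta_pos": [
    [1,0,0],
    [1,0,0],
    [0,0,0]
  ],
  "delta_rot": [
    [0,0,0],
    [0,0,0],
    [0,0,0]
  ],
  "claw": [-1,-1,-1]
}}

```text
time_s: 9.5
tool_pos: [0.5186, 0.0936, 0.0973]
tool_rot: [0.786, 0.618, 0.0, -0.0]
ft_force: [-0.1, -0.6, 0.6]
grip_width: -0.0002
```

Run:
```python
from plant import ctrl
import cv2,numpy as np
for n in("side","wrist"):
    c=ctrl.capture(n);np.savez(f"g_{n}.npz",**c);I=c["image"][...,::-1]
    if n=="side": I=cv2.resize(I[150:270,250:400],None,fx=5,fy=5,interpolation=2)
    cv2.imwrite(f"pics/g_{n}.png",I)
```

```text
(no output)
```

View pics/g_side.png

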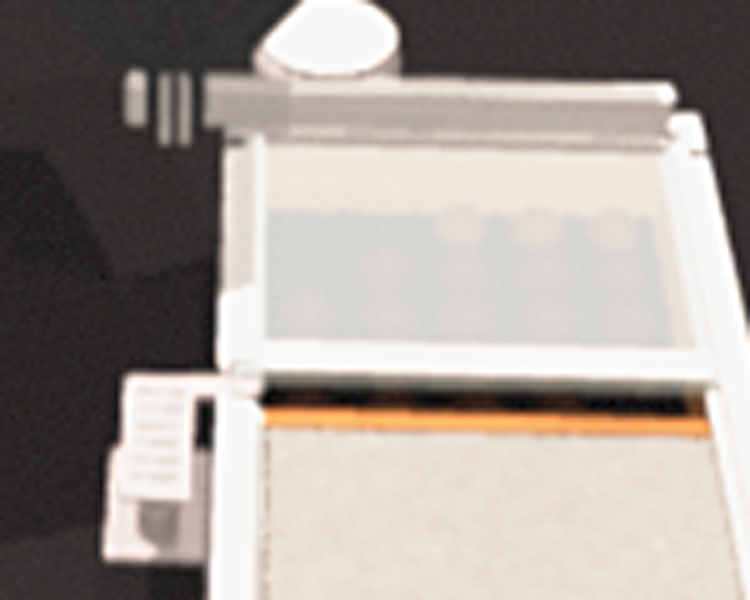

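View pics/g_wrist.png

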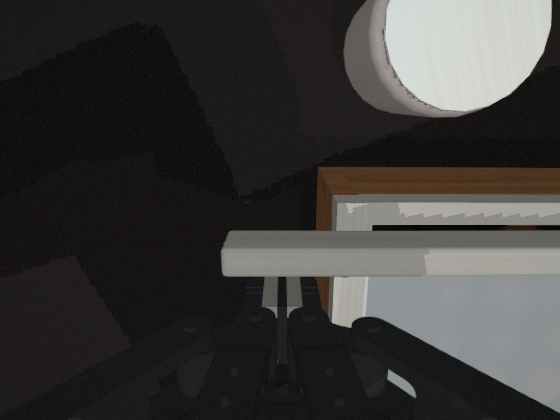

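Run:
```python
import numpy as np;from h import ray
from plant import ctrl
a=np.radians(13.6);ey=np.array([np.sin(a),np.cos(a)])
T=np.array([.5186,.0936])
w=np.load("g_wrist.npz");w0=np.load("b_wrist.npz")
p=ray(w,[(226,276),(300,276)],.115)[:,:2];p0=ray(w0,[(236,223),(300,223)],.115)[:,:2]
print('face ahead of TCP',(p-T)@ey*1e3,'moved since start',(p-p0)@ey*1e3, 'case end', (ray(w,[(318,167)],.09)[:,:2]-p[:1])@ey*1e3)
s=np.load("g_side.npz")
q=lambda x,u,v,z:ray(x,[(u,v)],z)[0,:2]
s0=np.load("a_side.npz")
print('side moved',(q(s,250+665/5,150+104/5,.115)-q(s0,250+580/4,160+265/4,.115))@ey*1e3)
print('plate', 'front -y corner rows a/f/g')
```

```text
face ahead of TCP [11.63333599 11.6688123 ] moved since start [188.45776587 188.44769012] case end [36.93618476]
side moved 188.31082881180308
plate front -y corner rows a/f/g
```

Emit:
{"op": "jog_arm", "data": {
  "delta_pos": [
    [1,0,0],
    [1,0,0],
    [0,0,0]
  ],
  "delta_rot": [
    [0,0,0],
    [0,0,0],
    [0,0,0]
  ],
  "claw": [-1,-1,-1]
}}

```text
time_s: 9.98
tool_pos: [0.5189, 0.0955, 0.0972]
tool_rot: [0.786, 0.618, -0.0, -0.0]
ft_force: [-0.5, -1.1, 1.0]
grip_width: -0.0001
```

Emit:
{"op": "jog_arm", "data": {
  "delta_pos": [
    [1,0,0],
    [1,0,0]
  ],
  "delta_rot": [
    [0,0,0],
    [0,0,0]
  ],
  "claw": [-1,-1]
}}

```text
time_s: 10.22
tool_pos: [0.5194, 0.0974, 0.0972]
tool_rot: [0.786, 0.618, -0.0, -0.0]
ft_force: [-0.6, -2.1, 0.5]
grip_width: -0.0001
```

Emit:
{"op": "jog_arm", "data": {
  "delta_pos": [
    [1,0,0],
    [0,0,0]
  ],
  "delta_rot": [
    [0,0,0],
    [0,0,0]
  ],
  "claw": [-1,-1]
}}

```text
time_s: 10.48
tool_pos: [0.5196, 0.0984, 0.0972]
tool_rot: [0.786, 0.618, -0.0, -0.0]
ft_force: [-0.5, -1.2, 0.1]
grip_width: 0.0002
```

Run:
```python
from plant import ctrl
import cv2,numpy as np
for n in("side","wrist"):
    c=ctrl.capture(n);np.savez(f"i_{n}.npz",**c);I=c["image"][...,::-1]
    if n=="side": I=cv2.resize(I[150:270,250:400],None,fx=5,fy=5,interpolation=2)
    else: I=cv2.resize(I[150:350,200:400],None,fx=3,fy=3,interpolation=2)
    cv2.imwrite(f"pics/i_{n}.png",I)
```

```text
(no output)
```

View pics/i_side.png

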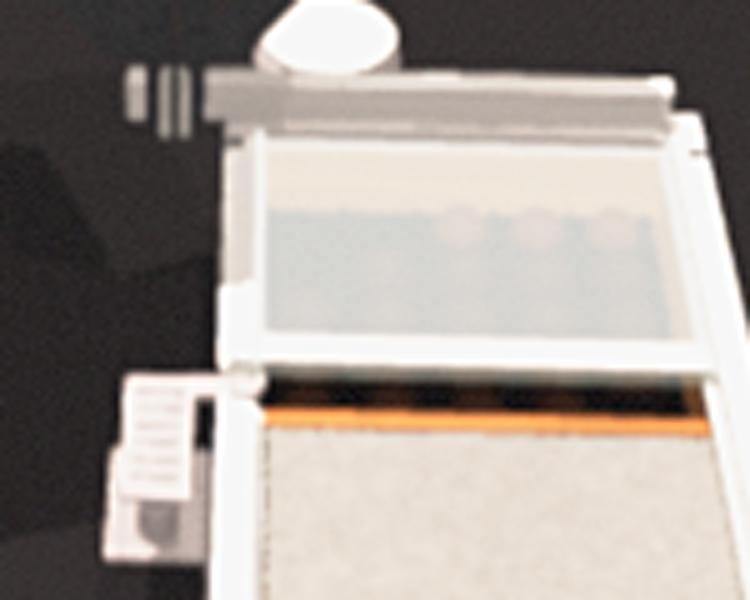

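View pics/i_wrist.png

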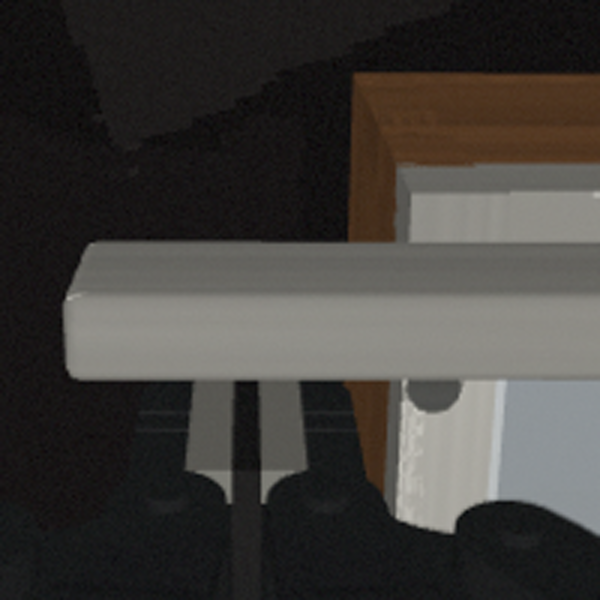

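The catch nose (245, 383) stands free behind the cover, with a visible gap. The cover has travelled about 192 mm. I'll back off and lift clear.

Emit:
{"op": "jog_arm", "data": {
  "delta_pos": [
    [-5,0,0],
    [-10,0,0],
    [0,0,-15],
    [0,0,-25],
    [0,0,-30],
    [0,0,-30],
    [0,0,0],
    [0,0,0]
  ],
  "delta_rot": [
    [0,0,0],
    [0,0,0],
    [0,0,0],
    [0,0,0],
    [0,0,0],
    [0,0,0],
    [0,0,0],
    [0,0,0]
  ],
  "claw": [-1,-1,-1,-1,-1,-1,-1,-1]
}}

```text
time_s: 11.58
tool_pos: [0.5161, 0.0837, 0.1974]
tool_rot: [0.786, 0.618, 0.0, 0.0]
ft_force: [0.5, 0.6, -0.2]
grip_width: 0.0002
```

Run:
```python
from plant import ctrl
import cv2,numpy as np
from h import ray
c=ctrl.capture("side");np.savez("j_side.npz",**c);cv2.imwrite("pics/j_side.png",c["image"][...,::-1])
d=ctrl.capture("side")
s0=np.load("a_side.npz")
for n,b in(('tongs/card',(slice(310,390),slice(180,340))),('tin',(slice(148,172),slice(298,332)))):
    print(n,np.abs(c['image'][b].astype(int)-s0['image'][b]).mean())
cv2.imwrite("pics/j_crop.png",cv2.resize(c["image"][140:270,240:400,::-1],None,fx=4.5,fy=4.5,interpolation=2))
```

```text
tongs/card 4.227291666666667
tin 16.24142156862745
```

View pics/j_side.png

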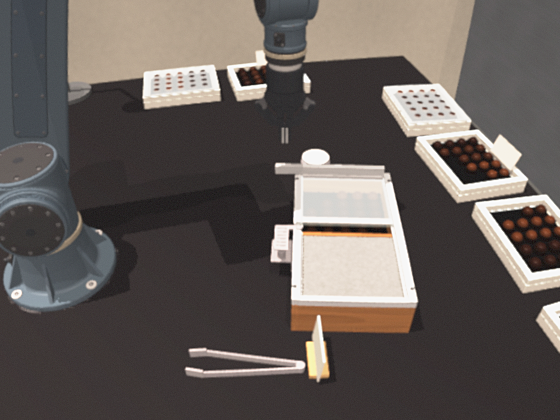

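View pics/j_crop.png

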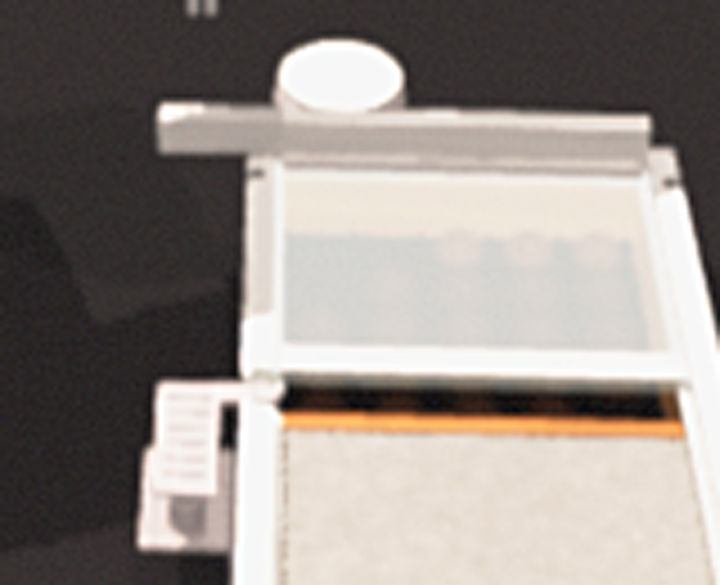

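The bar sits at the far end and the tin (315, 158), tongs and card are where they were. The plate's -y corner is at (274, 249), the same as its initial (274.5, 249), so the catch is fully up.

```bash
python3 -c "
from plant import ctrl
ctrl.hand_in();print(ctrl.get_state()['time_s'])"
```

```text
the job is handed in; nothing more can be done
the job is handed in; nothing more can be done
```

The praline case is shut and the job is handed in, at about 11.7 s on the robot's clock. With the fingers shut, I held the thumb plate about 11 mm down and slid the fingertip along it, pushing the pull bar over the catch. I then raised the fingertip and pushed the cover on until it was shut, and backed off clear.

**Cover:** it is past the catch. At 188.4 mm of travel both views agreed (188.3 from the side). I then pushed on to about 192 mm, going by the arm's own position. With the unknown start of 0–10 mm, the joint is above 0.186 m. I never felt a clear end-stop force, so it may stand a few millimetres short of the stop.

**Catch:** it is up. The nose stands free behind the cover, and the plate's corner is back within about half a pixel of where it started.

**Forces:** wrist readings at the end of each move were about 6–8 N or less; I did not see the values within a move.

**Other things:** the tongs, card and tin look unmoved in the last side picture. The pixel difference in the tin area was 16 against 4 for the tongs and card. I put this down to the bar now covering part of the tin, but that is only a judgement by eye.

**Steps on the way:** I did not read the joint values for steps 1 and 2. I inferred them from the fingertip height (74.7 mm) and from about 30 mm of bar travel before the plate was released.

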